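# Stack the biscuits and raise the serving stand

## Task

With the serving stand still down, lay the large round biscuit flat in the middle of its plate and the small one centred on top of it. Then squeeze the side button of the stand's grip to unlock it, draw the grip straight up past its first stop to the second stop (both telescoping sections fully out), and finish while still holding it up there, with the stack undisturbed. Leave the cups, sugar tin, spoon caddy, honey dipper and kettle switch as they are.

Things in the scene. Friction and masses are not known exactly. Their poses are not given: they have to be found in the camera images.
- stand: serving stand, fixed. Origin: on the surface, under the axis of its upright telescoping column (outer tube 22 mm across, top at 95 mm). A steel foot 110 x 300 x 10 mm runs from the column along the stand's -y, under a round white plate 150 mm across centred 150 mm from the axis along -y. An upright strip (12 mm wide, top at 105 mm, 66 mm from the axis) joins plate and grip
- grip_mid (a point): middle of the black grip block on top of the column: 28 mm (stand's x) x 46 mm (stand's y) x 44 mm tall; at the start its underside is 95 mm and its top 139 mm above the surface. Axes parallel to the stand's. Grip, strip and plate are one rigid piece (0.36 to 0.54 kg) that only slides straight up and down
- button_face (a point): centre of the outer face of the grey release button (24 mm wide, 26 mm tall) in the grip's +x side (stand's +x), at mid-height. It stands 7 mm proud of the block when out, 1 mm when fully pressed (35 and 29 mm across grip and button). It moves to the stand's -x: fingers closing on the grip along the stand's x, one on the button, the other across from it, press it in
- plate_mid (a point): centre of the plate's flat top face, 22 mm above the surface at the start; no rim. Rises with the grip
- button (a joint): travel of the release button, m: 0 out, 0.006 fully in, spring of about 2 N at rest to 6.5 N fully in. Below 0.004 an internal latch stops the grip from rising by more than about 1 mm; pressed further, it is free. The spring puts it out again when let go
- grip (a joint): how far the thin first section (with grip and plate) is out of the second, m: 0 down, 0.060 its end stop (the first stop). It takes about 5 to 7 N to lift and sinks back by its weight if let go
- sleeve (a joint): how far the thicker second section is out of the fixed tube, m: 0 down, 0.050 its end stop. It follows when the first section has reached its stop, and then the pull rises to about 8 to 11 N. Second stop: joint grip 0.060 and sleeve 0.050, the grip 110 mm above its start; the stop is rigid
- board: dark slate board 230 x 120 x 8 mm, fixed on the surface, long side along its x. Origin: centre of its underside. The biscuits lie on it at the start, either one at either end
- large_biscuit: large round biscuit, hard, 64 mm across, 14 mm thick, 35 g. Origin: centre of its underside; z up
- small_biscuit: small round biscuit, hard, 50 mm across, 14 mm thick, 22 g. Origin: centre of its underside; z up
- cup_a: porcelain cup with two rows of small dots, 80 mm across, 68 mm tall, beyond the plate; bystander. Origin: centre of its underside
- cup_b: porcelain cup with one row of large dots, 80 mm across, 68 mm tall, to the left of the stand; bystander. Origin: centre of its underside
- sugar_tin: stainless steel lidded sugar tin, 94 mm across, 126 mm tall, beyond the board; bystander. Origin: centre of its underside
- spoon_caddy: square metal caddy, 80 x 80 x 95 mm, with teaspoons up to 147 mm high, beyond the stand; bystander. Origin: centre of its underside
- honey_dipper: plastic honey dipper lying to the right of the board, about 140 mm long (along its y), 26 mm high; bystander. Origin: underside, near the middle
- kettle_switch (a joint): toggle switch of the kettle base at the left, rad: 0 at the start, up to 0.8; leave it
Things that resemble listed ones, but are neither listed nor needed, are in the scene too. What is shaped like the large_biscuit but purple is not meant. Leave any turquoise look-alike of the small_biscuit alone.

How it is judged:
By the outcome, as a careful person would: the job done as asked, in the order asked, and still so for the second after the job is handed in, while the arm keeps its last pose, push and grip.
It also fails if it takes over 56 s, if anything falls off the work surface, if the arm or the gripper's body presses on something with over 40 N, if the wrist force passes 120 N, or if a joint passes its speed limit or range.

## Robot

A 6-joint arm with a two-finger parallel gripper is mounted at the origin on the work surface. World frame = base frame: x ahead of the robot, y to its left, z up, the work surface at z = 0. Lengths are in m, angles in rad, forces in N, time in s.
With the tool pointing down it reaches from about 0.3 to 0.75 m from the base axis. Payload 8.5 kg.
Tool frame: the origin (TCP) lies between the finger pads; the fingertips stand 11 mm ahead of it and the grasp point (between the pads) lies 8 mm behind it (r.tips_ahead is the distance from the TCP to the fingertips, in m); z points along the fingers, y is the line along which they close (so a half turn about z gives the same grasp; the last joint's range is limited). The gripper opens to 88 mm and grips with 3 to 60 N. Pads are 18 mm wide; open, the fingers measure 123 mm over their backs; the gripper's body (75 mm by 187 mm) begins 45 mm behind the grasp point.
Start: joints at [1.122, 0.381, 1.297, -0, 1.464, -0.215], TCP at [0.127, 0.535, 0.25] pointing down, gripper open.
Joint ranges: [-3.11, 3.11], [-0.89, 2.33], [0.22, 2.48], [-1.42, 4.56], [0.17, 2.85], [-2.88, 2.88]. Speed limits (rad/s): [2.39, 2.39, 3.14, 3.14, 3.14, 3.14].

## Interface

Orientations are given as a rotation vector (axis times angle).
In Python, from cell import r, capture, camera_params, find_in, regions_of gives the robot as it stands.
- The arm moves only by the shell command python3 -m crank 'ROWS' [FORCE]. ROWS is JSON, a list of rows, each an object with "rotation": the turn, a rotation vector about the tool's x, y, z in rad, a list of three; "linear": the shift along the tool's x, y, z in mm, a list of three; "hand": the closure, from 0 (fully open) to 1 (shut). In form: [{"rotation": [wx, wy, wz], "linear": [tx, ty, tz], "hand": hand}, ...]. A call has 1 to 20 rows; each row shifts and turns the commanded pose from where the row before left it, along the tool's axes as they then stand; what a row does not reach is not made up. A row lasts 1/10 s, in which the tool goes at most 50 mm and 8.59 degrees, less where a joint would pass 70% of its speed; a pose out of reach is approached as far as the arm can. A call with a gripper value outside its range is refused whole. The fingers move at their own pace and stop on an object; FORCE is the grip in N (left out, the last holds). Time passes only in rows, so rows that do not move let the fingers close. It gives the time, the measured TCP pose, the force, the opening and the grip force at its end, in the units of the state.
- r.observe(): the state, without advancing time (a new reading comes with each control period).
- capture(name): name is "scene" or "top" or "wrist"; returns the picture (400x640x3 uint8, blue, green, red); there is no depth.
- camera_params(name): a dict with "intrinsics" (3x3 intrinsics, pixels), "world_to_cam" (4x4, takes a point from world to camera coordinates). Camera axes: x right, y up, looking along -z (the intrinsics and any distortion apply to the point x, -y, -z); pixel columns grow to the right and rows downward; lengths in m; the calibration is good to about 2 mm. The wrist camera is an equidistant fisheye: a pixel r from the principal point sees the ray r / f radians off the axis. A picture is of the moment at which its call begins: read the wrist's pose just before it. camera_params takes no time and is no camera call; for the wrist camera it gives the pose at the moment of the call.
- r.sign_off(): hands the job in; it is judged then, once.
Trained networks look in the newest picture that a camera, given by its name, has taken for a name from the list of things; names that differ only in an ending like _2 or _b are one class to them, and where a whole thing is asked for, a point or a joint stands for the part that bears it (a point fixed in the world has none). Each returns a list of dicts, best first, with "confidence" (0 to 1); they miss things now and then, are a little off and sometimes report something else, mostly with a low value. They report only what shows in the picture. A call takes as long as a camera call. They do not tell look-alikes from the thing itself.
- find_in(name, camera): "position" ([x, y, z] in m, in the coordinates of the camera as it stood for that picture, good to about 4 mm: the middle of the surface that is visible of it).
- regions_of(name, camera): "pixels" (400x640 bool, what is visible of it).
The state is a dict: "clock": time; "joint_pos": joint angles; "qvel": joint speeds; "joint_efforts": joint torques, N m; "ee_pos": TCP position; "tcp_rot": TCP orientation; "ft_force": force on the tool from outside, world axes, zero at the start; "wrist_torque": the same for the moment, N m; "gripper_width": opening from 0.0 (shut) to 1.0 (fully open); "grip_force": force on a finger pad.
Only numpy, scipy, OpenCV 4.12 (cv2) and the standard library are available. Lean on these libraries where they do the work, as an engineer would, in place of code of your own. Each camera call takes 0.05 s, during which the arm holds its last target. There are 200 camera calls.

## Working session

There is one attempt and no reset: what is moved stays moved. The work goes in short steps, Python scripts to look and compute and a shell command to move; the robot and the scene stay as the last step left them, time stands still between calls to the robot, and variables do not carry over. Pictures are saved under pics/ and viewed, at most 11 in all, crops included, and the job is handed in when it is done.

```bash
ls; mkdir -p pics; cat > h.py <<'E'
import numpy as np, cv2
from cell import r, capture, camera_params, find_in, regions_of
def w(p,cam):
    M=np.array(camera_params(cam)["world_to_cam"]); return np.linalg.inv(M)@np.append(p,1)
def ray(cam,u,v,z):
    P=camera_params(cam);K=np.array(P["intrinsics"]);C=np.linalg.inv(np.array(P["world_to_cam"]))
    a=(u-K[0,2])/K[0,0];b=(v-K[1,2])/K[1,1]
    if cam=="wrist":
        t=np.hypot(a,b);s=np.sin(t)/max(t,1e-9);d=np.array([a*s,-b*s,-np.cos(t)])
    else: d=np.array([a,-b,-1.])
    d=C[:3,:3]@d;o=C[:3,3];return o+d*(z-o[2])/d[2]
E
python3 - <<'E'
from h import *
print({k:np.round(v,3) for k,v in r.observe().items()}, r.tips_ahead)
for c in ["top","scene"]:
    cv2.imwrite(f"pics/{c}0.png",capture(c)); P=camera_params(c);print(c,[k for k in P]);
    print(np.round(np.linalg.inv(np.array(P["world_to_cam"])),3)[:3].tolist())
    for n in ["stand","grip_mid","button_face","plate_mid","board","large_biscuit","small_biscuit","cup_a","sugar_tin","spoon_caddy","honey_dipper"]:
        for d in find_in(n,c):
            if d["confidence"]>.2: print(n,round(d["confidence"],2),np.round(w(d["position"],c)[:3],3))
E
```

```text
pics
{'clock': np.float64(0.0), 'joint_pos': array([ 1.122,  0.381,  1.298,  0.   ,  1.464, -0.215]), 'qvel': array([ 0.001,  0.001, -0.001,  0.001,  0.001,  0.001]), 'joint_efforts': array([-0.0000e+00, -4.3792e+01, -2.2455e+01,  7.1000e-02,  3.5000e-02,
       -0.0000e+00]), 'ee_pos': array([0.127, 0.535, 0.249]), 'tcp_rot': array([-3.66e-01, -3.12e+00,  2.00e-03]), 'ft_force': array([-0.934,  0.327,  0.153]), 'wrist_torque': array([0.037, 0.02 , 0.029]), 'grip_force': np.float64(0.0), 'gripper_width': np.float64(1.0)} 0.011
top ['intrinsics', 'world_to_cam']
[[0.029, 0.994, -0.107, 0.432], [-1.0, 0.028, -0.012, 0.07], [-0.009, 0.107, 0.994, 1.271]]
stand 0.87 [0.576 0.097 0.022]
grip_mid 0.83 [0.587 0.063 0.021]
plate_mid 0.81 [0.584 0.066 0.02 ]
board 0.57 [ 0.486 -0.232  0.009]
large_biscuit 0.91 [ 0.418 -0.232  0.02 ]
large_biscuit 0.7 [ 0.296 -0.271  0.015]
small_biscuit 0.58 [ 0.512 -0.372  0.016]
small_biscuit 0.5 [ 0.532 -0.231  0.023]
cup_a 0.71 [0.79  0.059 0.029]
cup_a 0.56 [0.518 0.419 0.036]
sugar_tin 0.68 [ 0.761 -0.147  0.111]
spoon_caddy 0.76 [0.757 0.25  0.043]
honey_dipper 0.87 [ 0.591 -0.466  0.017]
scene ['intrinsics', 'world_to_cam']
[[0.87, -0.278, 0.407, 1.054], [0.492, 0.449, -0.746, -0.87], [0.025, 0.849, 0.528, 0.791]]
stand 0.57 [0.586 0.073 0.021]
stand 0.31 [0.587 0.064 0.024]
grip_mid 0.74 [0.588 0.064 0.022]
plate_mid 0.89 [0.586 0.059 0.026]
plate_mid 0.53 [ 0.425 -0.24   0.021]
plate_mid 0.22 [0.588 0.072 0.022]
large_biscuit 0.54 [ 0.424 -0.239  0.025]
large_biscuit 0.52 [ 0.308 -0.279  0.014]
small_biscuit 0.65 [ 0.538 -0.239  0.021]
small_biscuit 0.54 [0.787 0.048 0.046]
small_biscuit 0.37 [0.589 0.073 0.021]
cup_a 0.6 [0.788 0.047 0.044]
cup_a 0.58 [0.527 0.392 0.047]
sugar_tin 0.72 [ 0.786 -0.185  0.094]
spoon_caddy 0.75 [0.759 0.206 0.066]
spoon_caddy 0.24 [ 0.499 -0.258  0.007]
honey_dipper 0.8 [ 0.598 -0.481  0.016]
honey_dipper 0.6 [0.586 0.057 0.027]
```

View pics/top0.png

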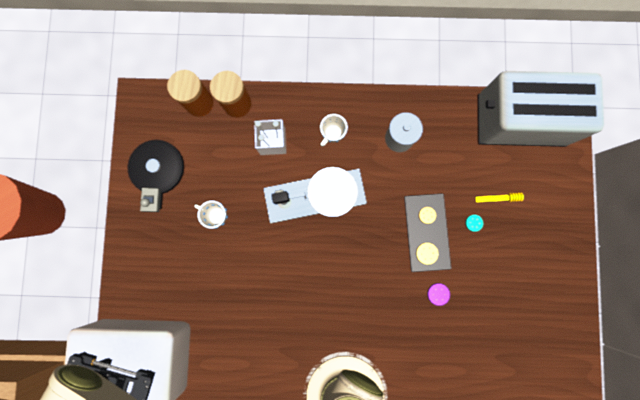

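View pics/scene0.png

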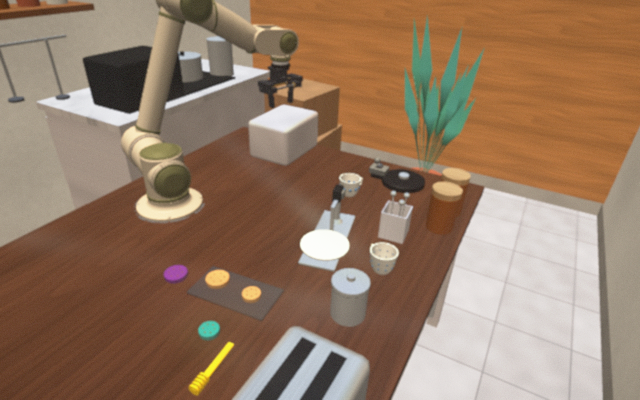

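The top picture shows four candidate discs. Yellow-tan ones lie on the board: large at (428,253), small at (428,215). The purple disc is off the board at (439,294) and the turquoise one at (475,223). The two yellow ones on the board fit the description. The grip is at (281,198) and the plate at (332,191). I'll confirm with one enlarged crop and measure.

```bash
python3 - <<'E'
from h import *
im=cv2.imread("pics/top0.png")
cv2.imwrite("pics/crop1.png",cv2.resize(im[160:310,250:500],None,fx=3.2,fy=3.2,interpolation=cv2.INTER_CUBIC)[:480])
hsv=cv2.cvtColor(im,cv2.COLOR_BGR2HSV)
def blobs(m,z,lab):
    n,l,s,c=cv2.connectedComponentsWithStats(m.astype(np.uint8))
    for i in range(1,n):
        if s[i,4]>25: print(lab,s[i].tolist(),np.round(c[i],1),np.round(ray("top",*c[i],z),4))
H,S,V=cv2.split(hsv)
roi=np.zeros(H.shape,bool);roi[150:320,250:460]=1
blobs(roi&(H>18)&(H<35)&(S>70)&(V>120),.022,"yellow")
blobs(roi&(S<20)&(V>235),.022,"plate")
blobs(roi&(V<60)&(np.arange(640)[None]<300),.139,"grip")
print(np.array(camera_params("top")["intrinsics"]).tolist(),np.array(camera_params("wrist")["intrinsics"]).tolist())
E
```

```text
yellow [419, 207, 18, 17, 70] [426.6 215. ] [ 0.5316 -0.2333  0.022 ]
yellow [416, 243, 22, 22, 59] [423.1 255.3] [ 0.411  -0.2231  0.022 ]
plate [307, 167, 51, 49, 1968] [332.2 191.3] [0.5952 0.052  0.022 ]
grip [274, 199, 15, 5, 30] [282.  201.2] [0.5488 0.1905 0.139 ]
[[415.6281311508473, 0.0, 320.76046763601954], [0.0, 415.6281311508473, 200.56819374576853], [0.0, 0.0, 1.0]] [[309.70691628693146, 0.0, 323.1913678810625], [0.0, 309.70691628693146, 198.2819622449798], [0.0, 0.0, 1.0]]
```

View pics/crop1.png

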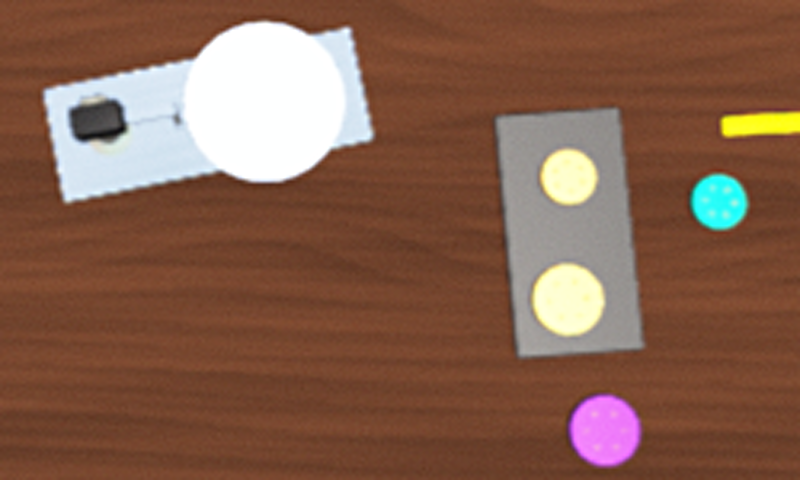

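The crop confirms it: the large yellow biscuit is at crop (568,299) and the small yellow one at (569,177), both on the slate. Purple (605,430) and turquoise (720,202) are the look-alikes. The stand runs along the foot, yawed about 12–13°. I'm moving over the board with tool y along the stand's x.

```bash
python3 -m crank '[{"rotation":[0,0,0.139],"linear":[0,0,-4],"hand":0},{"rotation":[0,0,0.139],"linear":[0,0,-4],"hand":0},{"rotation":[0,0,0.139],"linear":[0,0,-4],"hand":0},{"rotation":[0,0,0.139],"linear":[0,0,-4],"hand":0},{"rotation":[0,0,0.139],"linear":[0,0,-4],"hand":0},{"rotation":[0,0,0.139],"linear":[0,0,0],"hand":0},{"rotation":[0,0,0.139],"linear":[0,0,0],"hand":0},{"rotation":[0,0,0.139],"linear":[0,0,0],"hand":0},{"rotation":[0,0,0],"linear":[-40,21,0],"hand":0},{"rotation":[0,0,0],"linear":[-40,21,0],"hand":0},{"rotation":[0,0,0],"linear":[-40,21,0],"hand":0},{"rotation":[0,0,0],"linear":[-40,21,0],"hand":0},{"rotation":[0,0,0],"linear":[-40,21,0],"hand":0},{"rotation":[0,0,0],"linear":[-40,21,0],"hand":0},{"rotation":[0,0,0],"linear":[-40,21,0],"hand":0},{"rotation":[0,0,0],"linear":[-40,21,0],"hand":0},{"rotation":[0,0,0],"linear":[-40,21,0],"hand":0},{"rotation":[0,0,0],"linear":[-40,21,0],"hand":0}]'
python3 - <<'E'
from h import *
s=r.observe();print(np.round(s["ee_pos"],4),np.round(s["tcp_rot"],4),s["clock"],s["ft_force"])
print("large",ray("top",427.5,253.4,.022),"small",ray("top",427.8,215.3,.022),"plate",ray("top",332.5,191.5,.022),"grip",ray("top",280.3,196.9,.139))
cv2.imwrite("pics/w1.png",capture("wrist"));P=camera_params("wrist");print(np.round(np.linalg.inv(np.array(P["world_to_cam"])),3)[:3].tolist())
E
```

```text
clock: 3.0
ee_pos: [0.4223, 0.1903, 0.27]
tcp_rot: [1.958, 2.456, 0.001]
ft_force: [0.3, 0.9, 0.5]
gripper_width: 1.001
grip_force: 0.0
[0.4223 0.1903 0.27  ] [1.9580e+00 2.4564e+00 7.0000e-04] 3.0 [0.27832957 0.88047306 0.48565781]
large [ 0.41702904 -0.23613112  0.022     ] small [ 0.53062628 -0.23681396  0.022     ] plate [0.59460547 0.05110697 0.022     ] grip [0.56039269 0.19565908 0.139     ]
[[0.976, -0.211, -0.058, 0.412], [0.219, 0.942, 0.254, 0.25], [0.002, -0.26, 0.966, 0.405]]
```

View pics/w1.png

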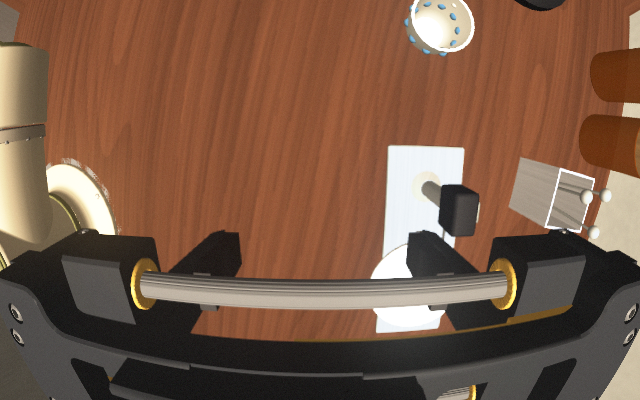

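The wrist view shows the stand's foot with end corners at (388,146) and (464,148). The grip block's top face is around (455,190), cup_b at (440,25), the caddy at (560,195), and the plate is partly hidden at (400,290). I'll measure the stand yaw and axis from it.

```bash
python3 - <<'E'
from h import *
im=cv2.imread("pics/w1.png");hsv=cv2.cvtColor(im,cv2.COLOR_BGR2HSV)
m=((hsv[...,1]<60)&(hsv[...,2]>170))
# foot left/right edges
L=[];R=[];T=[]
for v in range(152,176,2):
    u=np.where(m[v,370:420])[0][0]+370-.5; L.append(ray("wrist",u,v,.010)[:2])
    u=np.where(m[v,430:480])[0][-1]+430+.5; R.append(ray("wrist",u,v,.010)[:2])
for u in range(394,460,4):
    v=np.where(m[135:160,u])[0][0]+135-.5; T.append(ray("wrist",u,v,.010)[:2])
for n,e in (("L",L),("R",R),("T",T)):
    e=np.array(e);vx,vy,x,y=cv2.fitLine(e.astype(np.float32),cv2.DIST_L2,0,.001,.001).ravel();print(n,np.degrees(np.arctan2(vy,vx)),x,y,e[0],e[-1])
for n in ["grip_mid","button_face","stand","plate_mid"]:
    for d in find_in(n,"wrist"): 
        if d["confidence"]>.3:print(n,d["confidence"],w(d["position"],"wrist")[:3])
g=regions_of("grip_mid","wrist");
if g: 
    m=g[0]["pixels"];ys,xs=np.where(m);print(g[0]["confidence"],xs.min(),xs.max(),ys.min(),ys.max())
c=im[150:270,380:500];cv2.imwrite("pics/w1c.png",cv2.resize(c,None,fx=5,fy=5,interpolation=cv2.INTER_CUBIC))
E
```

```text
L -78.69178 0.5066973 0.21120247 [0.50353593 0.2253659 ] [0.50970308 0.19690594]
R -77.58832 0.61291885 0.23779976 [0.60917543 0.25269495] [0.61550577 0.22251439]
T 12.79541 0.5531523 0.2469456 [0.50950016 0.23696823] [0.59869688 0.25771097]
grip_mid 0.83 [0.56183363 0.15787034 0.10410628]
grip_mid 0.38 [0.55818474 0.17628207 0.01190274]
button_face 0.45 [0.58286362 0.2023656  0.12880692]
stand 0.88 [0.55484947 0.18416608 0.01050008]
stand 0.58 [0.52322557 0.41334008 0.03883111]
plate_mid 0.81 [0.55737554 0.16244172 0.09971343]
0.63 370 479 185 325
```

View pics/w1c.png

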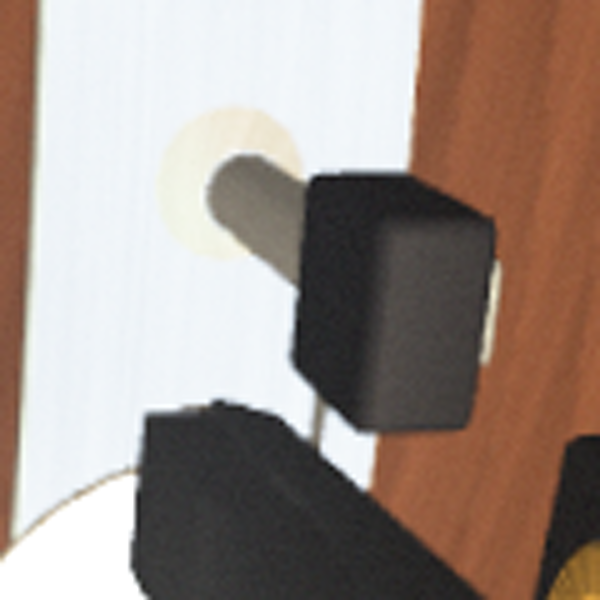

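The crop shows the grip's top face with corners at about (457,194), (479,194), (474,236) and (452,236), and the light button on its right (+x) side. The stand yaw is about 12.3°, and the tool is at 12.9°. Now over the board.

```bash
python3 -m crank '[{"rotation":[0,0,0.008],"linear":[-40,-5,2],"hand":0},{"rotation":[0,0,0],"linear":[-43,-5,5],"hand":0},{"rotation":[0,0,0],"linear":[-43,-5,5],"hand":0},{"rotation":[0,0,0],"linear":[-43,-5,5],"hand":0},{"rotation":[0,0,0],"linear":[-43,-5,5],"hand":0},{"rotation":[0,0,0],"linear":[-43,-5,5],"hand":0},{"rotation":[0,0,0],"linear":[-43,-5,5],"hand":0},{"rotation":[0,0,0],"linear":[-43,-5,5],"hand":0},{"rotation":[0,0,0],"linear":[-43,-5,5],"hand":0},{"rotation":[0,0,0],"linear":[-42,-5,5],"hand":0},{"rotation":[0,0,0],"linear":[0,0,0],"hand":0},{"rotation":[0,0,0],"linear":[0,0,0],"hand":0}]'
cat >> h.py <<'E'
def wpix(p,cam):
    P=camera_params(cam);K=np.array(P["intrinsics"]);q=np.array(P["world_to_cam"])@np.append(p,1)
    x,y,z=q[0],-q[1],-q[2]
    if cam=="wrist":
        h=np.hypot(x,y);t=np.arctan2(h,z);a,b=x/h*t,y/h*t
    else: a,b=x/z,y/z
    return K[0,0]*a+K[0,2],K[1,1]*b+K[1,2]
def axes():
    from scipy.spatial.transform import Rotation as R
    s=r.observe();return np.array(s["ee_pos"]),R.from_rotvec(s["tcp_rot"]).as_matrix()
def go(p):  # mm in tool axes from the measured TCP to p
    o,A=axes();return np.round(1000*A.T@(np.array(p)-o),1)
def yellow(im,zs,amin=150):
    hsv=cv2.cvtColor(im,cv2.COLOR_BGR2HSV);H,S,V=cv2.split(hsv)
    m=((H>12)&(H<36)&(S>45)&(V>150)).astype(np.uint8);m=cv2.morphologyEx(m,cv2.MORPH_CLOSE,np.ones((7,7)))
    cs,_=cv2.findContours(m,cv2.RETR_EXTERNAL,cv2.CHAIN_APPROX_NONE)
    for c in cs:
        if cv2.contourArea(c)>amin:
            for z in zs:
                P=np.array([ray("wrist",*q,z)[:2] for q in c[:,0].astype(float)]).astype(np.float32)
                (cx,cy),rad=cv2.minEnclosingCircle(P);print("px",c[:,0].mean(0).round(),"z",z,"ctr",round(cx,4),round(cy,4),"r",round(rad,4),"areaR",round(np.sqrt(cv2.contourArea(P)/np.pi),4))
E
python3 - <<'E'
from h import *
im=capture("wrist");cv2.imwrite("pics/w2.png",im)
o,A=axes();print(o,A.round(3).tolist());yellow(im,[.022])
P=[ray("top",0,0,0)] 
E
```

```text
clock: 4.5
ee_pos: [0.4647, -0.2339, 0.2226]
tcp_rot: [-1.967, -2.449, -0.001]
ft_force: [0.3, -0.6, -0.0]
gripper_width: 1.001
grip_force: 0.0
[ 0.46474202 -0.23320677  0.22285364] [[-0.217, 0.976, -0.0], [0.976, 0.217, 0.0], [0.001, -0.0, -1.0]]
px [ 20. 391.] z 0.022 ctr -0.4068 -1.1436 r 0.3014 areaR 0.0546
px [627. 372.] z 0.022 ctr 1.5926 -0.602 r 0.3253 areaR 0.1318
px [381. 317.] z 0.022 ctr 0.582 -0.4063 r 0.0336 areaR 0.0168
px [508. 289.] z 0.022 ctr 0.7601 -0.3295 r 0.0405 areaR 0.0181
px [137. 289.] z 0.022 ctr 0.2359 -0.4461 r 0.0399 areaR 0.0159
px [325. 187.] z 0.022 ctr 0.4714 -0.2492 r 0.1001 areaR 0.0596
px [630. 149.] z 0.022 ctr 1.0322 -0.0429 r 0.2334 areaR 0.0891
px [606.  34.] z 0.022 ctr 0.8374 0.091 r 0.0469 areaR 0.0422
px [576.   8.] z 0.022 ctr 0.7647 0.0946 r 0.024 areaR 0.015
px [71. 29.] z 0.022 ctr 0.0488 -0.0779 r 0.0878 areaR 0.0261
px [44. 12.] z 0.022 ctr -0.0104 -0.0509 r 0.0743 areaR 0.0296
```

View pics/w2.png

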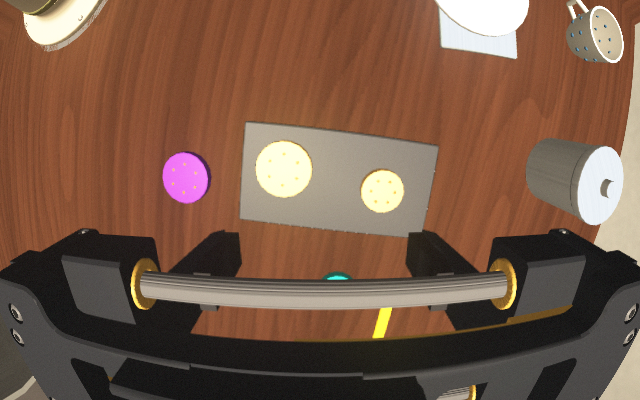

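The wrist view shows the large yellow biscuit at (284,169), the small one at (382,191), and purple at (186,177). Turquoise is mostly hidden at (338,279). I'm tightening the threshold.

```bash
sed -i 's/m=((H>12).*uint8);m=/m=((H>15)\&(H<36)\&(S>25)\&(V>215)).astype(np.uint8);m=/' h.py; python3 - <<'E'
from h import *
im=cv2.imread("pics/w2.png");yellow(im[:260],[.022,.008],600)
print(go([0.4175,-.236,.022]))
# grip/plate estimate from w1's corners needs its pose; use top only
E
```

```text
px [619. 220.] z 0.022 ctr 0.989 -0.1864 r 0.0793 areaR 0.0384Traceback (most recent call last):
  File "<stdin>", line 2, in <module>
  File "h.py", line 31, in yellow
    P=np.array([ray("wrist",*q,z)[:2] for q in c[:,0].astype(float)]).astype(np.float32)
                ~~~^^^^^^^^^^^^^^
  File "h.py", line 6, in ray
    P=camera_params(cam);K=np.array(P["intrinsics"]);C=np.linalg.inv(np.array(P["world_to_cam"]))
ValueError: time passes only in moves, steps and waits
```

```bash
cat >> h.py <<'E'
_cp=camera_params;_c={}
def camera_params(n):
    if n not in _c: _c[n]=_cp(n)
    return _c[n]
E
python3 - <<'E'
from h import *
im=cv2.imread("pics/w2.png");h=cv2.cvtColor(im,cv2.COLOR_BGR2HSV)
print(h[169,270],h[191,375],h[230,300],h[130,260])
yellow(im[:260,200:450].copy() if 0 else np.where((np.arange(640)[None,:,None]>230)&(np.arange(640)[None,:,None]<450)&(np.arange(400)[:,None,None]<240),im,0),[.022],600)
print(go([0.4175,-.236,.022]))
E
```

```text
[ 30  28 255] [ 30  40 255] [ 12 151 145] [ 17  39 185]
px [382. 191.] z 0.022 ctr 0.5337 -0.2345 r 0.0252 areaR 0.0243
px [283. 168.] z 0.022 ctr 0.4194 -0.2344 r 0.0325 areaR 0.0314
[  7.4 -46.7 200.9]
```

Radii match (25 and 32 mm): large at (0.419,−0.235), small at (0.533,−0.235). Grasping the large one.

```bash
python3 -m crank '[{"rotation":[0,0,0],"linear":[4,-22,20],"hand":0},{"rotation":[0,0,0],"linear":[4,-23,30],"hand":0},{"rotation":[0,0,0],"linear":[0,0,40],"hand":0},{"rotation":[0,0,0],"linear":[0,0,40],"hand":0},{"rotation":[0,0,0],"linear":[0,0,40],"hand":0},{"rotation":[0,0,0],"linear":[0,0,20],"hand":0},{"rotation":[0,0,0],"linear":[0,0,10],"hand":0},{"rotation":[0,0,0],"linear":[0,0,0],"hand":0},{"rotation":[0,0,0],"linear":[0,0,0],"hand":0.2},{"rotation":[0,0,0],"linear":[0,0,0],"hand":0.6},{"rotation":[0,0,0],"linear":[0,0,0],"hand":0.6},{"rotation":[0,0,0],"linear":[0,0,0],"hand":0.6},{"rotation":[0,0,0],"linear":[0,0,0],"hand":0.6}]' 10
```

```text
clock: 5.85
ee_pos: [0.4192, -0.2369, 0.0235]
tcp_rot: [1.967, 2.448, 0.0]
ft_force: [-0.8, 1.6, 6.7]
gripper_width: 0.714
grip_force: 10.0
```

```bash
python3 -m crank '[{"rotation":[0,0,0],"linear":[0,0,-10],"hand":0.6},{"rotation":[0,0,0],"linear":[0,0,-40],"hand":0.6},{"rotation":[0,0,0],"linear":[0,0,-40],"hand":0.6},{"rotation":[0,0,0],"linear":[0,0,-40],"hand":0.6},{"rotation":[0,0,0],"linear":[0,0,-40],"hand":0.6},{"rotation":[0,0,0],"linear":[0,0,0],"hand":0.6}]'
python3 - <<'E'
from h import *
# compare plate/grip estimates; plan
for n in ["plate_mid","button_face","grip_mid"]:
    pass
o,A=axes();print(o,go([.594,.052,.06]))
im=capture("wrist");cv2.imwrite("pics/w3.png",im)
im=capture("scene");cv2.imwrite("pics/s3.png",im)
for c in ["wrist","scene"]:
  for d in find_in("large_biscuit",c): print(c,d["confidence"],w(d["position"],c))
E
```

```text
clock: 6.45
ee_pos: [0.4201, -0.2378, 0.198]
tcp_rot: [1.961, 2.441, -0.001]
ft_force: [0.0, -0.2, 0.3]
gripper_width: 0.717
grip_force: 10.0
[ 0.42010977 -0.23776193  0.19801022] [246.6 231.5 137.3]
wrist 0.93 [ 0.41849771 -0.22681699  0.18884204  1.        ]
wrist 0.73 [ 0.2977164  -0.26466565  0.01156826  1.        ]
wrist 0.19 [ 0.53183721 -0.23043253  0.02018839  1.        ]
scene 0.78 [ 0.30678959 -0.27956643  0.01454153  1.        ]
scene 0.74 [ 0.4229101  -0.24439639  0.19923004  1.        ]
```

```bash
python3 -m crank '[{"rotation":[0,0,0],"linear":[15,14,0],"hand":0.6},{"rotation":[0,0,0],"linear":[28,26,0],"hand":0.6},{"rotation":[0,0,0],"linear":[28,26,0],"hand":0.6},{"rotation":[0,0,0],"linear":[28,26,0],"hand":0.6},{"rotation":[0,0,0],"linear":[28,26,0],"hand":0.6},{"rotation":[0,0,0],"linear":[28,26,0],"hand":0.6},{"rotation":[0,0,0],"linear":[28,26,0],"hand":0.6},{"rotation":[0,0,0],"linear":[28,26,0],"hand":0.6},{"rotation":[0,0,0],"linear":[25,24,0],"hand":0.6},{"rotation":[0,0,0],"linear":[10,10,0],"hand":0.6},{"rotation":[0,0,0],"linear":[0,0,0],"hand":0.6},{"rotation":[0,0,0],"linear":[0,0,0],"hand":0.6}]'
python3 - <<'E'
from h import *
o,A=axes();print(o,go([.594,.052,.06]),r.observe()["grip_force"])
im=capture("wrist");cv2.imwrite("pics/w4.png",im)
camera_params("wrist")
E
```

```text
clock: 7.85
ee_pos: [0.5899, 0.0522, 0.1919]
tcp_rot: [-1.967, -2.448, 0.002]
ft_force: [0.3, -0.6, -0.0]
gripper_width: 0.715
grip_force: 10.0
[0.58993557 0.05224293 0.19189903] [ -1.1   4.2 131.9] 9.999836976639926
```

View pics/w4.png

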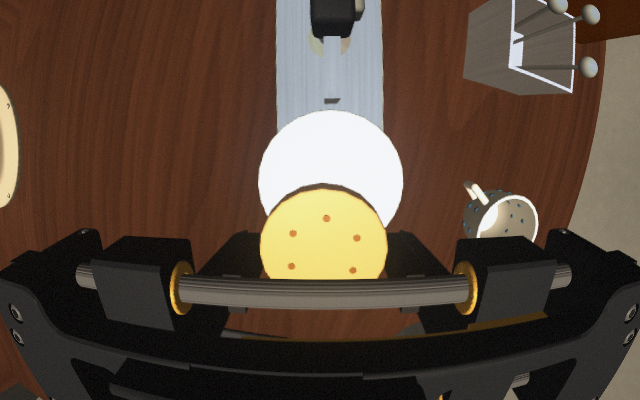

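The wrist view shows the held biscuit centred near (324,250) and the plate's disc around (331,183). The grip block is at (332,15), the strip at (332,100) and cup_a at (500,215). Fitting circles to both.

```bash
cat >> h.py <<'E'
from scipy.optimize import least_squares
def circ(uv,z,R):
    P=np.array([ray("wrist",*q,z)[:2] for q in uv]);m=P.mean(0)
    f=least_squares(lambda c:np.hypot(*(P-c[:2]).T)-R,m,loss="soft_l1",f_scale=.001)
    g=least_squares(lambda c:np.hypot(*(P-c[:2]).T)-c[2],[*m,R],loss="soft_l1",f_scale=.001)
    return f.x.round(4),round(float(np.sqrt(np.mean(f.fun**2))),5),g.x.round(4)
def radial(mask,c0,angs,rmax):
    out=[]
    for a in np.radians(angs):
        rr=np.arange(5,rmax,.5);u=c0[0]+rr*np.cos(a);v=c0[1]+rr*np.sin(a)
        ok=mask[v.round().astype(int).clip(0,399),u.round().astype(int).clip(0,639)]
        k=np.where(~ok)[0]
        if len(k): out.append((u[k[0]],v[k[0]]))
    return out
E
python3 - <<'E'
from h import *
im=cv2.imread("pics/w4.png");h=cv2.cvtColor(im,cv2.COLOR_BGR2HSV)
print(h[150,330],h[90,300],h[90,370],h[250,310],h[200,320])
o,A=axes();zb=o[2]-.0015
pl=(h[...,1]<40)&(h[...,2]>225)
bi=(h[...,0]>15)&(h[...,0]<36)&(h[...,1]>50)&(h[...,2]>150)
bi=cv2.morphologyEx(bi.astype(np.uint8),cv2.MORPH_CLOSE,np.ones((9,9)))>0
a=[*range(-205,-125,4),*range(-55,10,4)]
up=radial(pl,(331,160),a,110);print("plate",circ(up,.022,.075))
ub=radial(bi,(324,235),range(-175,-4,5),90);b=circ(ub,zb,.032);print("biscuit",b, "tool offset",(A.T@np.append(b[0]-o[:2],0)*1000).round(1))
E
```

```text
[105   4 248] [103  25 185] [103  28 192] [ 26 114 244] [ 27  93 245]
plate (array([0.598 , 0.0508]), 0.00058, array([0.5974, 0.0524, 0.0739]))
biscuit (array([0.5899, 0.0532]), 0.00025, array([0.5897, 0.0538, 0.0316])) tool offset [ 1.3  0.2 -0. ]
```

```bash
python3 -m crank '[{"rotation":[0,0,0],"linear":[-3,7,10],"hand":0.6},{"rotation":[0,0,0],"linear":[0,0,35],"hand":0.6},{"rotation":[0,0,0],"linear":[0,0,40],"hand":0.6},{"rotation":[0,0,0],"linear":[0,0,35],"hand":0.6},{"rotation":[0,0,0],"linear":[0,0,20],"hand":0.6},{"rotation":[0,0,0],"linear":[0,0,8],"hand":0.6},{"rotation":[0,0,0],"linear":[0,0,4],"hand":0.6},{"rotation":[0,0,0],"linear":[0,0,0],"hand":0.6},{"rotation":[0,0,0],"linear":[0,0,0],"hand":0.6}]'
```

```text
clock: 8.8
ee_pos: [0.5986, 0.0514, 0.0418]
tcp_rot: [1.967, 2.447, 0.002]
ft_force: [-0.9, 0.2, 0.9]
gripper_width: 0.715
grip_force: 10.0
```

```bash
python3 -m crank '[{"rotation":[0,0,0],"linear":[0,-1,2],"hand":0.6},{"rotation":[0,0,0],"linear":[0,0,1.5],"hand":0.6},{"rotation":[0,0,0],"linear":[0,0,0],"hand":0.6},{"rotation":[0,0,0],"linear":[0,0,0],"hand":0.6}]'
```

```text
clock: 9.2
ee_pos: [0.5971, 0.0515, 0.0374]
tcp_rot: [1.968, 2.449, 0.0]
ft_force: [-0.1, -0.2, -0.1]
gripper_width: 0.718
grip_force: 10.0
```

```bash
python3 -m crank '[{"rotation":[0,0,0],"linear":[0,0,0.8],"hand":0.6},{"rotation":[0,0,0],"linear":[0,0,0],"hand":0.6},{"rotation":[0,0,0],"linear":[0,0,0],"hand":0.6}]'
```

```text
clock: 9.5
ee_pos: [0.5972, 0.0515, 0.0371]
tcp_rot: [1.967, 2.449, 0.001]
ft_force: [-2.0, -0.2, 6.3]
gripper_width: 0.715
grip_force: 10.0
```

Contact at 6.3 N, so the biscuit is on the plate. I'll open gently, go up and check.

```bash
python3 -m crank '[{"rotation":[0,0,0],"linear":[0,0,-0.5],"hand":0.26},{"rotation":[0,0,0],"linear":[0,0,0],"hand":0.2},{"rotation":[0,0,0],"linear":[0,0,0],"hand":0.0},{"rotation":[0,0,0],"linear":[0,0,0],"hand":0},{"rotation":[0,0,0],"linear":[0,0,-20],"hand":0},{"rotation":[0,0,0],"linear":[0,0,-40],"hand":0},{"rotation":[0,0,0],"linear":[0,0,-45],"hand":0},{"rotation":[0,0,0],"linear":[0,0,-45],"hand":0},{"rotation":[0,0,0],"linear":[0,0,-15],"hand":0},{"rotation":[0,0,0],"linear":[0,0,0],"hand":0},{"rotation":[0,0,0],"linear":[0,0,0],"hand":0}]'
python3 - <<'E'
from h import *
o,A=axes();print(o)
im=capture("wrist");cv2.imwrite("pics/w5.png",im)
h=cv2.cvtColor(im,cv2.COLOR_BGR2HSV)
bi=(h[...,0]>15)&(h[...,0]<36)&(h[...,1]>50)&(h[...,2]>150)
bi=cv2.morphologyEx(bi.astype(np.uint8),cv2.MORPH_CLOSE,np.ones((9,9)))>0
pl=((h[...,1]<40)&(h[...,2]>225))|bi
c=wpix([*o[:2],.036],"wrist");print("c",c)
print("biscuit",circ(radial(bi,c,range(-180,180,6),90),.036,.032))
print("plate",circ(radial(pl,c,range(-180,180,4),110),.022,.075))
F=[]
wm=(h[...,1]<60)&(h[...,2]>120)
for v in range(70,98,3):
    l=np.where(wm[v,260:320])[0];k=np.where(wm[v,345:400])[0]
    a=ray("wrist",l[0]+259.5,v,.010)[:2];b=ray("wrist",k[-1]+345.5,v,.010)[:2];F.append((a+b)/2)
F=np.array(F);print("foot mid",F[0],F[-1])
E
```

```text
clock: 10.6
ee_pos: [0.5966, 0.0514, 0.2008]
tcp_rot: [-1.967, -2.448, 0.001]
ft_force: [0.2, -0.1, -0.1]
gripper_width: 1.002
grip_force: 0.0
[0.59663079 0.05144893 0.20084681]
c (np.float64(323.5980237093223), np.float64(183.96975293735653))
biscuit (array([0.5963, 0.054 ]), 0.00054, array([0.5963, 0.054 , 0.0316]))
plate (array([0.5976, 0.0518]), 0.02716, array([0.6067, 0.0304, 0.0553]))
foot mid [0.57080074 0.1654718 ] [0.5775587  0.13725904]
```

View pics/w5.png

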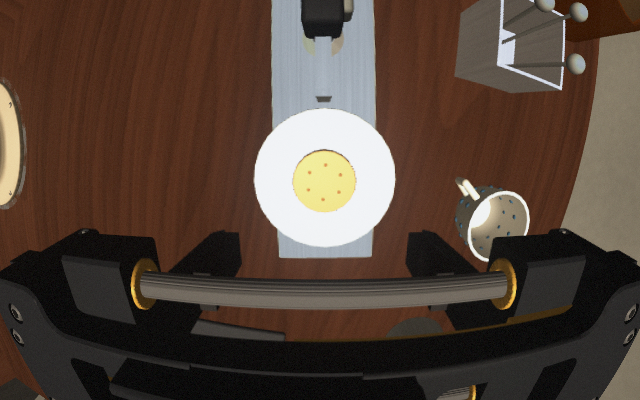

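The biscuit at (324,181) lies flat on the plate's middle (324,178), about 2 mm off, which is fine. Going for the small biscuit.

```bash
python3 -m crank '[{"rotation":[0,0,0],"linear":[-20,-9,0],"hand":0},{"rotation":[0,0,0],"linear":[-33,-16,0],"hand":0},{"rotation":[0,0,0],"linear":[-33,-16,0],"hand":0},{"rotation":[0,0,0],"linear":[-33,-16,0],"hand":0},{"rotation":[0,0,0],"linear":[-33,-16,0],"hand":0},{"rotation":[0,0,0],"linear":[-33,-16,0],"hand":0},{"rotation":[0,0,0],"linear":[-33,-16,0],"hand":0},{"rotation":[0,0,0],"linear":[-33,-15,20],"hand":0},{"rotation":[0,0,0],"linear":[-15,-5,30],"hand":0},{"rotation":[0,0,0],"linear":[0,0,0],"hand":0},{"rotation":[0,0,0],"linear":[0,0,0],"hand":0}]'
python3 - <<'E'
from h import *
o,A=axes();print(o)
im=capture("wrist");cv2.imwrite("pics/w6.png",im)
h=cv2.cvtColor(im,cv2.COLOR_BGR2HSV)
c=wpix([.533,-.235,.022],"wrist");print("c",c,h[int(c[1]),int(c[0])])
bi=(h[...,0]>15)&(h[...,0]<36)&(h[...,1]>20)&(h[...,2]>225)
bi=cv2.morphologyEx(bi.astype(np.uint8),cv2.MORPH_CLOSE,np.ones((9,9)))>0
b=circ(radial(bi,c,range(-180,180,6),90),.022,.025);print("biscuit",b,go([*b[0],.023]))
E
```

```text
clock: 11.75
ee_pos: [0.532, -0.2346, 0.1512]
tcp_rot: [-1.966, -2.446, -0.0]
ft_force: [0.8, 0.4, -0.0]
gripper_width: 1.004
grip_force: 0.0
[ 0.53203327 -0.23461975  0.15118378]
c (np.float64(323.3072274574638), np.float64(192.76137238465228)) [ 30  29 255]
biscuit (array([ 0.5347, -0.2355]), 0.00036, array([ 0.5347, -0.2355,  0.025 ])) [ -1.6   1.9 129.3]
```

```bash
python3 -m crank '[{"rotation":[0,0,0],"linear":[-1,2,30],"hand":0},{"rotation":[0,0,0],"linear":[0,0,40],"hand":0},{"rotation":[0,0,0],"linear":[0,0,35],"hand":0},{"rotation":[0,0,0],"linear":[0,0,15],"hand":0},{"rotation":[0,0,0],"linear":[0,0,8],"hand":0},{"rotation":[0,0,0],"linear":[0,0,0],"hand":0.2},{"rotation":[0,0,0],"linear":[0,0,0],"hand":0.7},{"rotation":[0,0,0],"linear":[0,0,0],"hand":0.7},{"rotation":[0,0,0],"linear":[0,0,0],"hand":0.7},{"rotation":[0,0,0],"linear":[0,0,0],"hand":0.7},{"rotation":[0,0,0],"linear":[0,0,0],"hand":0.7},{"rotation":[0,0,0],"linear":[0,0,0],"hand":0.7}]' 10
```

```text
clock: 13.0
ee_pos: [0.5346, -0.2359, 0.0244]
tcp_rot: [1.967, 2.448, 0.0]
ft_force: [-0.4, 0.5, 5.7]
gripper_width: 0.554
grip_force: 10.0
```

```bash
python3 -m crank '[{"rotation":[0,0,0],"linear":[0,0,-10],"hand":0.7},{"rotation":[0,0,0],"linear":[0,0,-40],"hand":0.7},{"rotation":[0,0,0],"linear":[0,0,-45],"hand":0.7},{"rotation":[0,0,0],"linear":[0,0,-45],"hand":0.7},{"rotation":[0,0,0],"linear":[15,5,-30],"hand":0.7},{"rotation":[0,0,0],"linear":[33,16,0],"hand":0.7},{"rotation":[0,0,0],"linear":[33,16,0],"hand":0.7},{"rotation":[0,0,0],"linear":[33,16,0],"hand":0.7},{"rotation":[0,0,0],"linear":[33,16,0],"hand":0.7},{"rotation":[0,0,0],"linear":[33,16,0],"hand":0.7},{"rotation":[0,0,0],"linear":[33,16,0],"hand":0.7},{"rotation":[0,0,0],"linear":[33,14,0],"hand":0.7},{"rotation":[0,0,0],"linear":[20,7,0],"hand":0.7},{"rotation":[0,0,0],"linear":[0,0,0],"hand":0.7},{"rotation":[0,0,0],"linear":[0,0,0],"hand":0.7}]'
python3 - <<'E'
from h import *
o,A=axes();print(o)
im=capture("wrist");cv2.imwrite("pics/w7.png",im)
h=cv2.cvtColor(im,cv2.COLOR_BGR2HSV)
bi=(h[...,0]>15)&(h[...,0]<36)&(h[...,1]>50)&(h[...,2]>150)
bi=cv2.morphologyEx(bi.astype(np.uint8),cv2.MORPH_CLOSE,np.ones((5,5)))>0
zb=o[2]-.0024;c=wpix([*o[:2],zb],"wrist");print("c",c)
b=circ(radial(bi,(c[0],c[1]-20),range(-170,-9,5),90),zb,.025);off=A.T@np.append(b[0]-o[:2],0)*1000;print("small",b,off.round(1))
pl=((h[...,1]<40)&(h[...,2]>225))|bi
print("plate",circ(radial(pl,wpix([.597,.06,.022],"wrist"),[*range(-205,-105,4),*range(-75,20,4)],110),.022,.075))
print("go",go([*(np.array([.5963,.0540])-(A[:2,:2]@off[:2])/1000),.0244+.028]))
E
```

```text
clock: 14.5
ee_pos: [0.5961, 0.05, 0.1942]
tcp_rot: [1.967, 2.449, -0.001]
ft_force: [-0.7, -0.4, 0.3]
gripper_width: 0.561
grip_force: 10.0
[0.59613431 0.05004043 0.19415348]
c (np.float64(323.0056377116984), np.float64(253.20122325931658))
small (array([0.5964, 0.0499]), 0.00345, array([0.5963, 0.0503, 0.0246])) [-0.2  0.2  0. ]
plate (array([0.6137, 0.0106]), 0.01462, array([ 0.6222, -0.027 ,  0.112 ]))
go [  4.6   0.9 141.7]
```

View pics/w7.png

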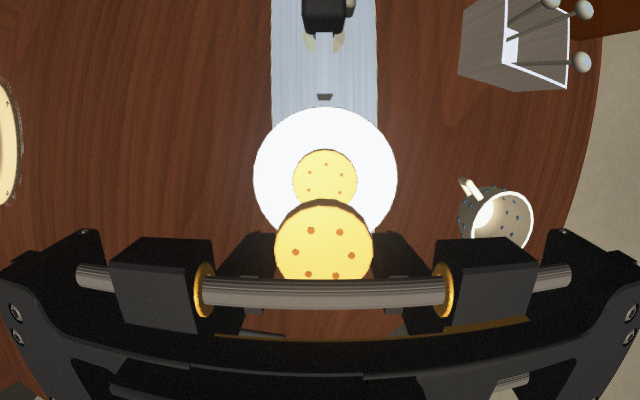

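The small biscuit is held at (323,250), and the large one lies on the plate at (325,178). Lowering to just above contact.

```bash
python3 -m crank '[{"rotation":[0,0,0],"linear":[3,1,10],"hand":0.7},{"rotation":[0,0,0],"linear":[0,0,40],"hand":0.7},{"rotation":[0,0,0],"linear":[0,0,40],"hand":0.7},{"rotation":[0,0,0],"linear":[0,0,30],"hand":0.7},{"rotation":[0,0,0],"linear":[0,0,12],"hand":0.7},{"rotation":[0,0,0],"linear":[0,0,5],"hand":0.7},{"rotation":[0,0,0],"linear":[0,0,0],"hand":0.7},{"rotation":[0,0,0],"linear":[0,0,0],"hand":0.7}]'
```

```text
clock: 15.35
ee_pos: [0.5974, 0.0532, 0.0583]
tcp_rot: [1.967, 2.447, 0.002]
ft_force: [0.1, 0.8, -0.1]
gripper_width: 0.558
grip_force: 10.0
```

```bash
python3 -m crank '[{"rotation":[0,0,0],"linear":[0,-0.6,3.5],"hand":0.7},{"rotation":[0,0,0],"linear":[0,0,1.5],"hand":0.7},{"rotation":[0,0,0],"linear":[0,0,0],"hand":0.7},{"rotation":[0,0,0],"linear":[0,0,0],"hand":0.7}]'
```

```text
clock: 15.75
ee_pos: [0.5962, 0.0533, 0.0523]
tcp_rot: [1.968, 2.449, 0.0]
ft_force: [-0.3, -0.8, 1.0]
gripper_width: 0.555
grip_force: 10.0
```

```bash
python3 -m crank '[{"rotation":[0,0,0],"linear":[0,0,0.5],"hand":0.7},{"rotation":[0,0,0],"linear":[0,0,0],"hand":0.7},{"rotation":[0,0,0],"linear":[0,0,0],"hand":0.7}]'
```

```text
clock: 16.05
ee_pos: [0.5962, 0.0533, 0.052]
tcp_rot: [1.967, 2.449, 0.001]
ft_force: [-0.7, 0.5, 5.0]
gripper_width: 0.56
grip_force: 10.0
```

```bash
python3 -m crank '[{"rotation":[0,0,0],"linear":[0,0,-0.3],"hand":0.42},{"rotation":[0,0,0],"linear":[0,0,0],"hand":0.35},{"rotation":[0,0,0],"linear":[0,0,0],"hand":0.0},{"rotation":[0,0,0],"linear":[0,0,0],"hand":0},{"rotation":[0,0,0],"linear":[0,0,0],"hand":0},{"rotation":[0,0,0],"linear":[0,0,-20],"hand":0},{"rotation":[0,0,0],"linear":[0,0,-40],"hand":0},{"rotation":[0,0,0],"linear":[0,0,-45],"hand":0},{"rotation":[0,0,0],"linear":[0,0,-45],"hand":0},{"rotation":[0,0,0],"linear":[0,0,-45],"hand":0},{"rotation":[0,0,0],"linear":[30,0,0],"hand":0},{"rotation":[0,0,0],"linear":[30,0,0],"hand":0},{"rotation":[0,0,0],"linear":[20,0,0],"hand":0},{"rotation":[0,0,0],"linear":[0,0,0],"hand":0},{"rotation":[0,0,0],"linear":[0,0,0],"hand":0}]'
python3 - <<'E'
from h import *
o,A=axes();print(o,A.round(4).tolist())
im=capture("wrist");cv2.imwrite("pics/w8.png",im)
camera_params("wrist");import pickle;pickle.dump(_c if 0 else camera_params("wrist"),open("w8.pkl","wb"))
t=capture("top");cv2.imwrite("pics/t8.png",t)
E
```

```text
clock: 17.55
ee_pos: [0.5788, 0.1312, 0.2467]
tcp_rot: [1.967, 2.449, -0.0]
ft_force: [-0.6, -0.0, 0.5]
gripper_width: 1.001
grip_force: 0.0
[0.57884056 0.13122725 0.24665478] [[-0.2159, 0.9764, -0.0001], [0.9764, 0.2159, -0.0003], [-0.0003, -0.0002, -1.0]]
```

View pics/w8.png

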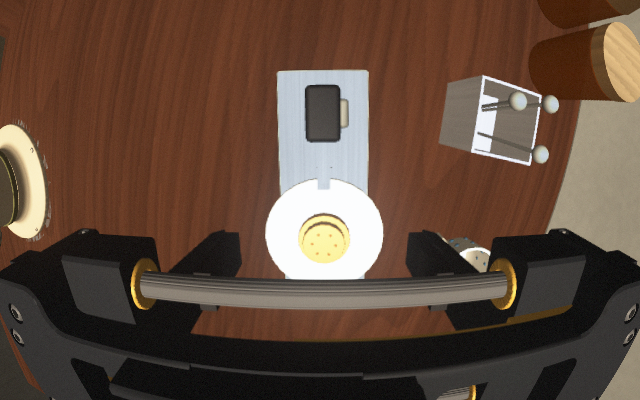

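The wrist view shows the small biscuit stacked on the large at (324,237). The grip block is seen from straight above at about (323,114), with the button on its right at (345,113). Measuring both.

```bash
python3 - <<'E'
from h import *
o,A=axes()
im=cv2.imread("pics/w8.png");h=cv2.cvtColor(im,cv2.COLOR_BGR2HSV)
n,l,s,c=cv2.connectedComponentsWithStats(((h[...,2]<95)).astype(np.uint8)[60:170,280:365])
i=1+np.argmax(s[1:,4]);m=(l==i);ys,xs=np.where(m);print(s[i])
cs,_=cv2.findContours(m.astype(np.uint8),0,cv2.CHAIN_APPROX_NONE)
P=np.array([ray("wrist",q[0]+280.,q[1]+60.,.139)[:2] for q in max(cs,key=len)[:,0]])
rc=cv2.minAreaRect((P*1000).astype(np.float32));print("grip",rc)
T=(P-o[:2])@A[:2,:2]*1000;print("tool-frame bounds",T.min(0),T.max(0),(T.min(0)+T.max(0))/2)
wm=(h[...,1]<60)&(h[...,2]>120)
L=[];R=[]
for v in range(76,170,4):
    x=np.where(wm[v,260:300])[0];k=np.where(wm[v,350:385])[0]
    L.append(ray("wrist",x[0]+259.5,v,.010)[:2]);R.append(ray("wrist",k[-1]+350.5,v,.010)[:2])
for e in (L,R):
    e=(np.array(e)-o[:2])@A[:2,:2]*1000;p=np.polyfit(e[:,0],e[:,1],1);print("foot edge tool y at grip x",np.polyval(p,65),np.degrees(np.arctan(p[0])))
bi=(h[...,0]>15)&(h[...,0]<36)&(h[...,1]>50)&(h[...,2]>130)
bi=cv2.morphologyEx(bi.astype(np.uint8),cv2.MORPH_CLOSE,np.ones((9,9)))>0
print("small",circ(radial(bi,wpix([.5963,.0533,.05],"wrist"),range(20,160,5),60),.05,.025))
E
```

```text
[  25   25   36   57 1948]
grip ((564.0216674804688, 197.5030517578125), (27.220623016357422, 44.11717987060547), 12.380305290222168)
tool-frame bounds [ 46.62083566 -13.93749876] [90.73786342 13.28317869] [68.67934954 -0.32716004]
foot edge tool y at grip x -55.1140784972068 -0.4222637734647265
foot edge tool y at grip x 54.24096428691561 -0.8771821564310698
small (array([0.5969, 0.0534]), 0.00093, array([0.5958, 0.0583, 0.0293]))
```

Stack centred ((0.597,0.053)). The grip centre is 68.7 mm along tool x and 0 along tool y, already aligned. Moving over and down around the grip.

```bash
python3 -m crank '[{"rotation":[0,0,0],"linear":[20,0,0],"hand":0},{"rotation":[0,0,0],"linear":[30,0,0],"hand":0},{"rotation":[0,0,0],"linear":[18.5,0,0],"hand":0},{"rotation":[0,0,0],"linear":[0,0,10],"hand":0},{"rotation":[0,0,0],"linear":[0,0,35],"hand":0},{"rotation":[0,0,0],"linear":[0,0,35],"hand":0},{"rotation":[0,0,0],"linear":[0,0,30],"hand":0},{"rotation":[0,0,0],"linear":[0,0,18],"hand":0},{"rotation":[0,0,0],"linear":[0,0,9],"hand":0},{"rotation":[0,0,0],"linear":[0,0,0],"hand":0},{"rotation":[0,0,0],"linear":[0,0,0],"hand":0}]' 20
```

```text
clock: 18.75
ee_pos: [0.5647, 0.1978, 0.1105]
tcp_rot: [1.968, 2.448, 0.001]
ft_force: [0.4, -0.5, -0.0]
gripper_width: 1.004
grip_force: 0.0
```

```bash
python3 -m crank '[{"rotation":[0,0,0],"linear":[0,0,1],"hand":0.4},{"rotation":[0,0,0],"linear":[0,0,0],"hand":0.55},{"rotation":[0,0,0],"linear":[0,0,0],"hand":0.6},{"rotation":[0,0,0],"linear":[0,0,0],"hand":0.65},{"rotation":[0,0,0],"linear":[0,0,0],"hand":0.7},{"rotation":[0,0,0],"linear":[0,0,0],"hand":0.8},{"rotation":[0,0,0],"linear":[0,0,0],"hand":0.8},{"rotation":[0,0,0],"linear":[0,0,0],"hand":0.8},{"rotation":[0,0,0],"linear":[0,0,0],"hand":0.8}]' 25
```

```text
clock: 19.65
ee_pos: [0.5638, 0.1982, 0.1088]
tcp_rot: [-1.967, -2.449, 0.001]
ft_force: [-2.8, 0.1, 1.8]
gripper_width: 0.326
grip_force: 25.0
```

Button fully in (28.7 mm across). I'll firm the grip and lift gently.

```bash
python3 -m crank '[{"rotation":[0,0,0],"linear":[0,0,0],"hand":0.85},{"rotation":[0,0,0],"linear":[0,0,0],"hand":0.85},{"rotation":[0,0,0],"linear":[0,0,-1],"hand":0.85},{"rotation":[0,0,0],"linear":[0,0,-1],"hand":0.85},{"rotation":[0,0,0],"linear":[0,0,-2],"hand":0.85},{"rotation":[0,0,0],"linear":[0,0,-2],"hand":0.85},{"rotation":[0,0,0],"linear":[0,0,-2],"hand":0.85},{"rotation":[0,0,0],"linear":[0,0,-2],"hand":0.85},{"rotation":[0,0,0],"linear":[0,0,0],"hand":0.85},{"rotation":[0,0,0],"linear":[0,0,0],"hand":0.85}]' 40
```

```text
clock: 20.65
ee_pos: [0.5638, 0.1982, 0.1187]
tcp_rot: [-1.968, -2.449, 0.001]
ft_force: [-4.3, -2.3, -5.4]
gripper_width: 0.323
grip_force: 40.0
```

Unlocked: 10 mm up at 5.4 N, in the expected range. Continuing past the first stop.

```bash
python3 -m crank '[{"rotation":[0,0,0],"linear":[0,0,-2],"hand":0.85},{"rotation":[0,0,0],"linear":[0,0,-3],"hand":0.85},{"rotation":[0,0,0],"linear":[0,0,-4],"hand":0.85},{"rotation":[0,0,0],"linear":[0,0,-4],"hand":0.85},{"rotation":[0,0,0],"linear":[0,0,-4],"hand":0.85},{"rotation":[0,0,0],"linear":[0,0,-4],"hand":0.85},{"rotation":[0,0,0],"linear":[0,0,-4],"hand":0.85},{"rotation":[0,0,0],"linear":[0,0,-4],"hand":0.85},{"rotation":[0,0,0],"linear":[0,0,-4],"hand":0.85},{"rotation":[0,0,0],"linear":[0,0,-4],"hand":0.85},{"rotation":[0,0,0],"linear":[0,0,-3],"hand":0.85},{"rotation":[0,0,0],"linear":[0,0,-2],"hand":0.85},{"rotation":[0,0,0],"linear":[0,0,-2],"hand":0.85},{"rotation":[0,0,0],"linear":[0,0,-2],"hand":0.85},{"rotation":[0,0,0],"linear":[0,0,-2],"hand":0.85},{"rotation":[0,0,0],"linear":[0,0,-2],"hand":0.85},{"rotation":[0,0,0],"linear":[0,0,-2],"hand":0.85},{"rotation":[0,0,0],"linear":[0,0,-2],"hand":0.85},{"rotation":[0,0,0],"linear":[0,0,0],"hand":0.85}]'
```

```text
clock: 22.55
ee_pos: [0.5638, 0.1982, 0.1728]
tcp_rot: [-1.968, -2.449, 0.001]
ft_force: [-5.2, -3.6, -7.9]
gripper_width: 0.325
grip_force: 40.0
```

```bash
python3 -m crank '[{"rotation":[0,0,0],"linear":[0,0,-2],"hand":0.85},{"rotation":[0,0,0],"linear":[0,0,-3],"hand":0.85},{"rotation":[0,0,0],"linear":[0,0,-3],"hand":0.85},{"rotation":[0,0,0],"linear":[0,0,-3],"hand":0.85},{"rotation":[0,0,0],"linear":[0,0,-3],"hand":0.85},{"rotation":[0,0,0],"linear":[0,0,-3],"hand":0.85},{"rotation":[0,0,0],"linear":[0,0,-3],"hand":0.85},{"rotation":[0,0,0],"linear":[0,0,-3],"hand":0.85},{"rotation":[0,0,0],"linear":[0,0,-3],"hand":0.85},{"rotation":[0,0,0],"linear":[0,0,-3],"hand":0.85},{"rotation":[0,0,0],"linear":[0,0,-3],"hand":0.85},{"rotation":[0,0,0],"linear":[0,0,-3],"hand":0.85},{"rotation":[0,0,0],"linear":[0,0,-3],"hand":0.85},{"rotation":[0,0,0],"linear":[0,0,-2],"hand":0.85},{"rotation":[0,0,0],"linear":[0,0,-1],"hand":0.85},{"rotation":[0,0,0],"linear":[0,0,-1],"hand":0.85},{"rotation":[0,0,0],"linear":[0,0,0],"hand":0.85},{"rotation":[0,0,0],"linear":[0,0,0],"hand":0.85}]'
```

```text
clock: 24.35
ee_pos: [0.5638, 0.1983, 0.215]
tcp_rot: [-1.968, -2.449, 0.001]
ft_force: [-6.1, -3.5, -9.0]
gripper_width: 0.316
grip_force: 40.0
```

```bash
python3 -m crank '[{"rotation":[0,0,0],"linear":[0,0,-1],"hand":0.85},{"rotation":[0,0,0],"linear":[0,0,-1],"hand":0.85},{"rotation":[0,0,0],"linear":[0,0,-1],"hand":0.85},{"rotation":[0,0,0],"linear":[0,0,-0.5],"hand":0.85},{"rotation":[0,0,0],"linear":[0,0,0],"hand":0.85},{"rotation":[0,0,0],"linear":[0,0,0],"hand":0.85}]'
```

```text
clock: 24.95
ee_pos: [0.5638, 0.1982, 0.2185]
tcp_rot: [-1.968, -2.449, 0.001]
ft_force: [-4.7, -3.2, -8.0]
gripper_width: 0.32
grip_force: 40.0
```

```bash
python3 -m crank '[{"rotation":[0,0,0],"linear":[0,0,-0.5],"hand":0.85},{"rotation":[0,0,0],"linear":[0,0,-0.5],"hand":0.85},{"rotation":[0,0,0],"linear":[0,0,0],"hand":0.85}]'
```

```text
clock: 25.25
ee_pos: [0.5638, 0.1982, 0.219]
tcp_rot: [-1.967, -2.448, 0.001]
ft_force: [-5.3, -3.6, -12.1]
gripper_width: 0.319
grip_force: 40.0
```

```bash
python3 -m crank '[{"rotation":[0,0,0],"linear":[0,0,-0.5],"hand":0.85},{"rotation":[0,0,0],"linear":[0,0,0],"hand":0.85},{"rotation":[0,0,0],"linear":[0,0,0],"hand":0.85}]' 45
python3 - <<'E'
from h import *
im=capture("scene");cv2.imwrite("pics/s9.png",cv2.resize(im[60:320,200:460],None,fx=2.3,fy=2.3,interpolation=cv2.INTER_CUBIC))
E
```

```text
clock: 25.55
ee_pos: [0.5638, 0.1982, 0.219]
tcp_rot: [-1.967, -2.448, 0.002]
ft_force: [-3.9, -3.0, -18.5]
gripper_width: 0.318
grip_force: 45.0
```

View pics/s9.png

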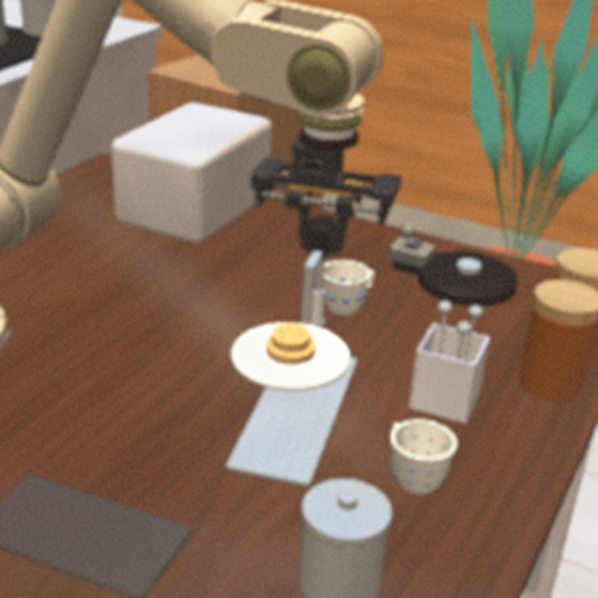

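The raised plate is at crop (291,355) with the two-biscuit stack centred on it at (291,343), and the gripper still holds the grip. The height stays at 110 mm of travel while the pull rose to 18.5 N, so it is at the rigid second stop. Handing in.

```bash
python3 -c "
from cell import r
print(r.sign_off())"
```

```text
the job is handed in; nothing more can be done
None
```

The job is handed in: the small biscuit is centred on the large one, about 2 mm off the plate's middle, and the stand is held at its second stop (110 mm up) with the button pressed, after about 26 s on the clock.

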